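Pack two chocolate slabs with a card between and hold them to the fence

TASK

Lay the tan card squarely in the middle of the chocolate slab that is already in the white packing jig, and let go of it; then lay the second slab on the card and slide it end-on against the orange sprung pad of the fence, squarely above the lower slab, until the pad has gone in about 10 mm (some 12 N) and the two slabs' ends are level. Finish while holding it there with that steady push, so that a colleague can strap the pair: do not let go, never drive the pad right in to its end, and leave the jar, the cup and the scraper alone.

Things in the scene. Friction and masses are not known exactly. Their poses are not given: they have to be found in the camera images.
- jig: Fixed white packing jig. Origin: at bench height under the middle of the slabs' place; +x along the slabs to the fence, y across, z up. Bed 205 x 90 mm, top at z = 10 mm; lips to z = 18 mm at y = -30 and +30 mm. Low end stop for lower slab and card: face at x = 70.5 mm, top z = 36 mm. Aluminium fence wall at x = 100 to 112 mm, 90 mm wide, top z = 75 mm
- pad: Orange sprung pad on the fence, 44 mm wide, jig z = 44 to 62 mm, slides along jig +x. Origin: centre of its face to the slabs; at rest jig x = 60, y = 0, z = 53 mm, so it overhangs 10 mm of the lower slab: set the upper slab down short of it, then slide. 1.2 N per mm, no preload, end stop at 22 mm. Slab ends level: pad in 10 mm (jig x = 70), 12 N
- slab_low: Loose dark chocolate slab, 140 x 56 x 24 mm (x, y, z), two rows of five segments on top, about 0.25 kg, already in the jig with its end at the stop. Origin: centre of its underside, at jig x = 0, y = 0, z = 10 mm
- slab_top: Second slab, same 140 x 56 x 24 mm, 0.2 to 0.3 kg, loose on a low blue riser (100 x 34 mm, 18 mm high) to the left or right of the jig. Origin: centre of its underside; x along its length. It can be pinched from above across its 56 mm width, which overhangs the riser. Either end may face the pad. Lying on the card its origin is at jig z = 40 mm
- card: Stiff rigid tan board, 106 x 50 x 6 mm (x, y, z), 35 g, loose on another blue riser (100 x 34 mm, 24 mm high) on the other side of the jig. Origin: centre of its underside; x along its length. In the middle of the lower slab its origin is at jig x = 0, y = 0, z = 34 mm; 17 mm of slab then shows at each end, 3 mm at each side
- jar: Bystander: amber glass jar with a brass lid, 60 mm across, 85 mm tall, far left of the jig. Origin: centre of its underside
- cup: Bystander: white ceramic cup, 72 mm across, 70 mm tall, far right of the jig. Origin: centre of its underside
- scraper: Bystander: bench scraper lying flat, steel blade and red handle, 80 x 140 mm, 19 mm high, beyond the jig's fence. Origin: centre of its underside
Mind the look-alikes: they are no part of the job. Of the things that look like the card, the smaller one is meant. What is shaped like the slab_top but turquoise is not meant.

How it is judged (in metres and radians):
On the way, in this order (a step that is already met when the one before it is completed fails the run):
1. the card lies squarely in the middle of the lower slab, let go (x of card in the frame of jig between -0.015 and 0.015 m and y of card in the frame of jig between -0.01 and 0.01 m and z of card in the frame of jig between 0.031 and 0.037 m and angle between the x axis of card and the x axis of jig, either way round below 0.12 rad and angle between card's own z axis and vertical below 0.06 rad and contact force between the fingers and card below 0.1 N and linear speed of card below 0.02 m/s), for 0.3 s.
2. the second slab, on the card, is pressed against the pad with 7 to 17 N for a second (x of card in the frame of jig between -0.02 and 0.02 m and y of card in the frame of jig between -0.01 and 0.01 m and z of card in the frame of jig between 0.031 and 0.037 m and angle between the x axis of each of card, slab_top and the x axis of jig, either way round below 0.12 rad and angle between each of card, slab_top's own z axis and vertical below 0.06 rad and x of slab_top in the frame of jig between -0.012 and 0.012 m and y of slab_top in the frame of jig between -0.01 and 0.01 m and z of slab_top in the frame of jig between 0.037 and 0.043 m and contact force between slab_top and pad between 7 and 17 N and contact force between the fingers and slab_top above 3 N), for 1 s.
At the end, for the whole second after the job is handed in: Fingers still bear on the upper slab (over 3 N) and it pushes the pad with 7 to 17 N, at rest. In the jig: both slabs within 12 mm lengthways and 10 mm sideways of the middle, card 20 and 10 mm; each layer at its height within 3 mm, flat to 0.06 rad and square to 0.12 rad (all of step 2 and x of slab_low in the frame of jig between -0.012 and 0.012 m and y of slab_low in the frame of jig between -0.01 and 0.01 m and z of slab_low in the frame of jig between 0.007 and 0.013 m and angle between the x axis of slab_low and the x axis of jig, either way round below 0.12 rad and angle between slab_low's own z axis and vertical below 0.06 rad and linear speed of slab_top below 0.02 m/s); the arm keeps its last pose, push and grip.
It fails at once if the pad is driven right in (over 20.5 mm of its 22 mm) (x of pad in the frame of jig above 0.0805 m).
It fails at once if a bystander is shifted by more than 30 mm (distance of any of jar, cup, scraper from where it was at the start of the episode above 0.03 m).
It fails at once if the jar or the cup is tipped (angle between any of jar, cup's own z axis and vertical above 0.4 rad).
It also fails if it takes over 67 s, if anything falls off the work surface, if the arm or the gripper's body presses on something with over 40 N, if the wrist force passes 120 N, or if a joint passes its speed limit or range.

ROBOT

A 6-joint arm with a two-finger parallel gripper is mounted at the origin on the work surface. World frame = base frame: x ahead of the robot, y to its left, z up, the work surface at z = 0. Lengths are in mm, angles in rad, forces in N, time in s.
With the tool pointing down it reaches from about 350 to 875 mm from the base axis. Payload 4.2 kg.
Tool frame: the origin (TCP) lies midway between the tips of the shut fingers; the grasp point (between the pads) lies 19 mm behind it; z points along the fingers, y is the direction in which the jaws open and shut (so a half turn about z gives the same grasp; the last joint's range is limited). The gripper opens to 87 mm and grips with 3 to 60 N. Pads are 19 mm wide; open, the fingers measure 117 mm over their backs; the gripper's body (75 mm by 190 mm) begins 51 mm behind the grasp point.
Start: joints at [0.259, 0.385, 0.008, 0, -1.194, -0.259], TCP at [624.979, 0.025, 222.55] pointing down, gripper open.
Joint ranges: [-3.14, 3.14], [-1.21, 2.06], [-1.07, 1.41], [-3.16, 2.05], [-2.99, -0.16], [-3.1, 3.1]. Speed limits (rad/s): [2.79, 2.79, 3.14, 3.14, 3.14, 3.14].

INTERFACE

Orientations are given as a unit quaternion [w, x, y, z].
In Python, from workcell import ctrl, eyes gives the robot as it stands.
- The arm moves only by the tool drive_tool, never from a script. Its argument "deltas" is a list of rows, each a list of 3 entries, a list of its own where there are three numbers: the shift along the world's x, y, z in m, then the turn, a rotation vector about the world's x, y, z in rad, then the finger opening in m, from 0 to 0.087. A call has exactly 8 rows; each row is the pose to reach, as a shift and turn from the pose commanded when the call began; what a row does not reach only later rows make up. A row lasts 1/12 s, in which the tool goes at most 41.7 mm and 7.16 degrees, less where a joint would pass 70% of its speed; a pose out of reach is approached as far as the arm can. A call with a gripper value outside its range is refused whole. The fingers move at their own pace and stop on an object; the grip force is fixed at half the most. Time passes only in rows, so rows that repeat a pose let the fingers close, or fill a call up. It gives the time, the measured TCP pose, the force and the opening at its end, in the units of the state.
- ctrl.get_state(): the state, without advancing time (a new reading comes with each control period).
- eyes.camera(name): name is "scene" or "side" or "wrist"; returns the picture (480x640x3 uint8, red, green, blue); there is no depth.
- eyes.calibration(name): a dict with "mtx" (3x3 intrinsics, pixels), "R" (3x3) and "t" (3): a world point X has camera coordinates R X + t. Camera axes: x right, y down, z forward; pixel columns grow to the right and rows downward; lengths in mm; the calibration is good to about 2 mm. A picture is of the moment at which its call begins: read the wrist's pose just before it. calibration takes no time and is no camera call; for the wrist camera it gives the pose at the moment of the call.
- ctrl.close_job(): hands the job in, once; it reports no verdict.
The state is a dict: "clock": time; "joints": joint angles; "dq": joint speeds; "joint_efforts": joint torques, N m; "eef_pos": TCP position; "tool_rot": TCP orientation; "wrist_force": force on the tool from outside, world axes, zero at the start; "ft_torque": the same for the moment, N m; "grip_width": finger opening in mm.
Only numpy, scipy, OpenCV 4.12 (cv2) and the standard library are available. Lean on these libraries where they do the work, as an engineer would, in place of code of your own. Each camera call takes 0.05 s, during which the arm holds its last target. There are 200 camera calls.

## Working session

There is one attempt and no reset: what is moved stays moved. The work goes in short steps, Python scripts to look and compute and a tool call to move; the robot and the scene stay as the last step left them, time stands still between calls to the robot, and variables do not carry over. Pictures are saved under pics/ and viewed, about 8 in all and at most 12, crops included, and the job is handed in when it is done.

Besides the shell and the picture viewer there is one more tool, called after "Emit:" as name(argument=value, ...), one argument or row to a line, values as JSON. drive_tool: Moves the arm, as the interface text tells. Its arguments: {"type":"object","properties":{"deltas":{"type":"array","items":{"type":"array"}}},"required":["deltas"]}

```bash
mkdir -p pics
cat > h.py <<'E'
import numpy as np, cv2
from workcell import ctrl, eyes
def snap(name, fn=None):
    c=eyes.calibration(name); im=eyes.camera(name)
    if fn: cv2.imwrite('pics/'+fn+'.png', cv2.cvtColor(im,cv2.COLOR_RGB2BGR))
    return im,{k:np.array(v,float) for k,v in c.items()}
def ray(c,uv,z):
    uv=np.atleast_2d(uv).astype(float)
    d=np.c_[uv,np.ones(len(uv))]@np.linalg.inv(c['mtx']).T@c['R']
    o=-c['R'].T@c['t']
    return o+d*((z-o[2])/d[:,2])[:,None]
def proj(c,X):
    p=(np.atleast_2d(X)@c['R'].T+c['t'])@c['mtx'].T
    return p[:,:2]/p[:,2:]
E
python3 - <<'E'
from h import *
for n in ['scene','side','wrist']:
    im,c=snap(n,n+'0'); np.savez('pics/%s0.npz'%n,im=im,**c); print(n,(-c['R'].T@c['t']).round(), c['mtx'][0,0])
s=cv2.imread('pics/scene0.png')
print(ctrl.get_state())
E
```

```text
scene [1066.  103.  674.] 446.83378282239056
side [ 286. -823.  796.] 498.568539769747
wrist [624. -82. 384.] 414.7110382859986
{'clock': 0.15, 'joints': array([ 2.58594286e-01,  3.85377814e-01,  6.95101092e-03, -3.32441799e-04,
       -1.19397686e+00, -2.58653944e-01]), 'dq': array([ 6.50216428e-04, -3.21958800e-03,  2.51092310e-03,  2.25523166e-03,
       -1.53359121e-04,  7.59740714e-05]), 'joint_efforts': array([ 3.86667998e-04, -3.91052306e+01,  1.87588084e+01,  4.22235444e+00,
        1.23758311e-02, -1.38926293e-04]), 'eef_pos': array([6.24559500e+02, 8.52365450e-03, 2.21719465e+02]), 'tool_rot': array([-6.17037115e-04, -7.07042112e-01,  7.07170971e-01,  5.37604570e-04]), 'wrist_force': array([ 0.01244021, -0.21415132,  0.74857008]), 'ft_torque': array([-0.00379452,  0.0156691 ,  0.00634036]), 'grip_width': 87.20817869287603}
```

View pics/scene0.png

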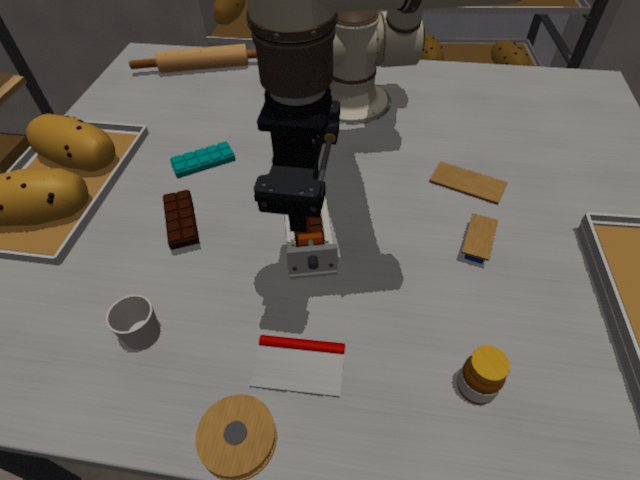

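View pics/side0.png

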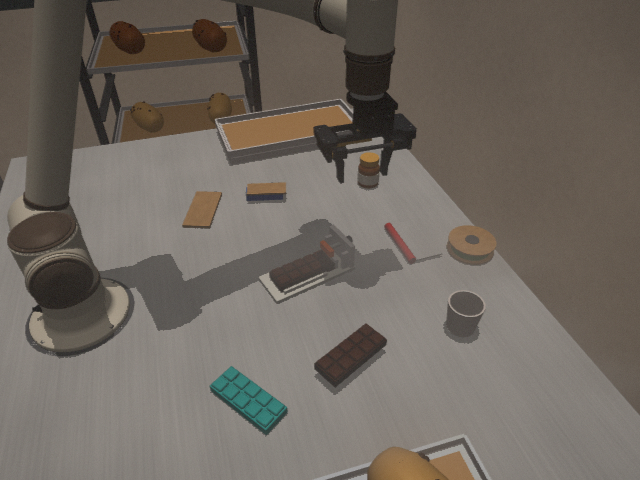

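The scene view shows two tan boards: one lies flat on the bench at (468,182), and a smaller one sits on the blue riser at (480,238). The dark slab is at (180,218) and the turquoise decoy at (203,158). The jig's fence end faces the camera at (312,255). I'll measure these and confirm them in an enlarged crop.

```bash
cat >> h.py <<'E'
def rectz(c,mask,z,near):
    cs,_=cv2.findContours(mask.astype(np.uint8),cv2.RETR_EXTERNAL,cv2.CHAIN_APPROX_NONE)
    cs=[k for k in cs if cv2.contourArea(k)>150]
    k=min(cs,key=lambda k:np.hypot(*(k.reshape(-1,2).mean(0)-near)))
    P=ray(c,cv2.convexHull(k).reshape(-1,2),z)[:,:2].astype(np.float32)
    (x,y),(w,h),a=cv2.minAreaRect(P)
    if w<h: w,h,a=h,w,a+90
    return np.round([x,y,w,h,(a+90)%180-90],1), cv2.boundingRect(k)
def load(n):
    d=np.load('pics/%s.npz'%n); return d['im'],{k:d[k] for k in('mtx','R','t')}
E
python3 - <<'E'
from h import *
S,cs=load('scene0');D,cd=load('side0');W,cw=load('wrist0')
def tan(im):
    h=cv2.cvtColor(im,cv2.COLOR_RGB2HSV); return (h[...,0]>8)&(h[...,0]<25)&(h[...,1]>90)&(h[...,2]>80)
def dark(im,v):
    h=cv2.cvtColor(im,cv2.COLOR_RGB2HSV); return (h[...,2]<v)&(h[...,1]>70)&((h[...,0]<15)|(h[...,0]>165))
for nm,im,c,pts in(('scene',S,cs,[(468,182),(480,235)]),('side',D,cd,[(203,209),(267,188)])):
    for p,z in zip(pts,(6,30)): print(nm,'tan',p,rectz(c,tan(im),z,p))
print('slab',rectz(cs,dark(S,110),42,(180,215)),rectz(cd,dark(D,90),42,(350,350)))
print('slab0',rectz(cs,dark(S,110),18,(180,215)))
print('low side',rectz(cd,dark(D,90),34,(300,270)))
for p in[(480,238),(180,218),(350,350),(300,270)]: pass
r=lambda im,x,y,w=60,h=45:cv2.resize(im[y-h:y+h,x-w:x+w],(400,300),interpolation=cv2.INTER_CUBIC)
m=np.vstack([np.hstack([r(S,475,210),r(D,240,205)]),np.hstack([cv2.resize(W,(400,300)),r(D,310,265)])])
cv2.imwrite('pics/m1.png',m[...,::-1])
E
```

```text
scene tan (468, 182) (array([292.8, 293.4, 151.5,  72. ,  69.8]), (430, 162, 77, 41))
scene tan (480, 235) (array([472. , 300.7, 105.3,  49.6, -13.8]), (462, 214, 36, 46))
side tan (203, 209) (array([294.5, 294.6, 150.8,  72.1,  69.6]), (183, 192, 39, 34))
side tan (267, 188) (array([471.6, 299.7, 104.6,  48.1, -17.6]), (247, 183, 39, 11))
slab (array([ 516.2, -277.3,  153.1,   54.8,   26.4]), (163, 190, 36, 59)) (array([ 518.9, -279.8,   50.5,   46.8,   23.8]), (340, 340, 35, 20))
slab0 (array([ 495.3, -291.8,  159. ,   56.9,   26.4]), (163, 190, 36, 59))
low side (array([ 521.3, -274. ,   51. ,   47.3,   23.8]), (340, 340, 35, 20))
```

View pics/m1.png

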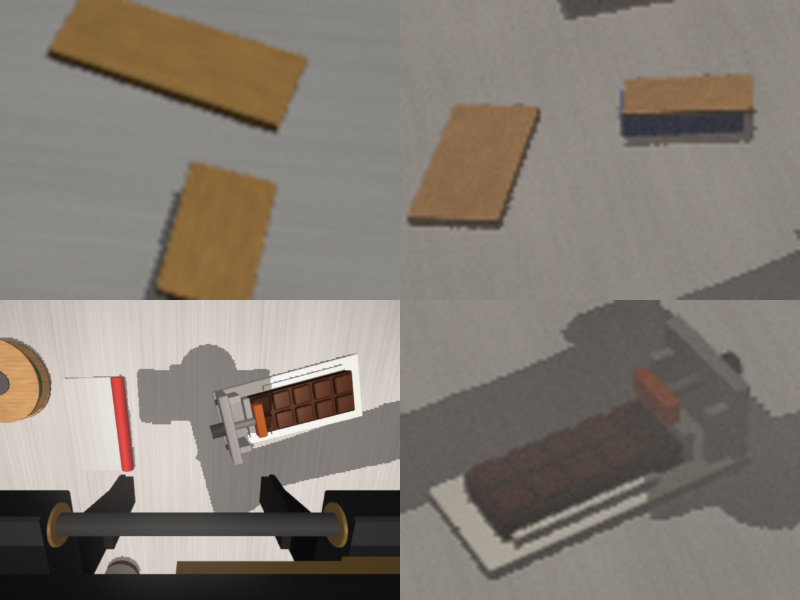

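The crop confirms it. The board on the blue riser measures 105 × 50 mm, so it is the card; the flat one is 151 × 72 mm. The wrist view (lower left, full frame) shows the jig with the low slab at about (488,163), and the pad at (415,190). Next I'll measure the jig.

Run:
```python
from h import *
W,cw=load('wrist0');S,cs=load('scene0');D,cd=load('side0')
h=cv2.cvtColor(W,cv2.COLOR_RGB2HSV)
dk=((h[...,0]<14)|(h[...,0]>170))&(h[...,1]>80)&(h[...,2]<140)&(h[...,2]>15); dk[:, :380]=0; dk[280:]=0
dk=cv2.morphologyEx(dk.astype(np.uint8),cv2.MORPH_CLOSE,np.ones((5,5)))
print('low z34',rectz(cw,dk,34,(488,163)),'z24',rectz(cw,dk,24,(488,163)))
org=(h[...,0]<14)&(h[...,1]>180)&(h[...,2]>150); org[:,:380]=0; org[:,440:]=0
print('pad',rectz(cw,org,62,(415,190)))
cv2.imwrite('pics/dbg.png',cv2.resize(np.hstack([W[80:280,330:600],np.dstack([dk[80:280,330:600]*255,org[80:280,330:600]*255,dk[80:280,330:600]*0]).astype(np.uint8)]),(800,300))[...,::-1])
hs=cv2.cvtColor(D,cv2.COLOR_RGB2HSV)
print('turq side check', rectz(cd,(hs[...,0]>80)&(hs[...,0]<100)&(hs[...,1]>120),42,(248,398)))
```

```text
low z34 (array([483.3, -32.6, 135.5,  57.6,  15.6]), (397, 113, 170, 105)) z24 (array([479.2, -31.2, 139.4,  59.3,  15.6]), (397, 113, 170, 105))
pad (array([544. , -14.6,  41.8,  10.7, -75.2]), (406, 167, 22, 53))
turq side check (array([ 301.5, -327.6,  133.6,   52.7,  -55.1]), (211, 367, 76, 63))
```

View pics/dbg.png

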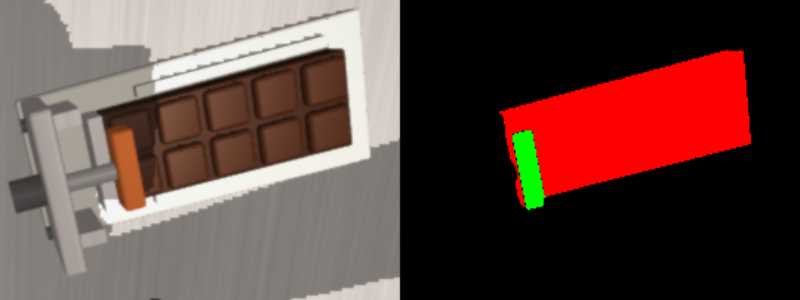

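Jig yaw is about 15.3°, with its origin near (482.5,-32). The card is at (472,300.5), yaw -14°, with the scene and side views agreeing. I'm going to the card; I'll grip it with the fingertips only, since the lower slab is wider than the card.

Emit:
drive_tool(
  deltas=[
    [[-0.02,0.03,-0.005],[0,0,0.12],0.087],
    [[-0.05,0.06,-0.015],[0,0,0.24],0.087],
    [[-0.07,0.095,-0.02],[0,0,0.36],0.087],
    [[-0.09,0.13,-0.03],[0,0,0.48],0.087],
    [[-0.11,0.165,-0.04],[0,0,0.6],0.087],
    [[-0.13,0.2,-0.05],[0,0,0.72],0.087],
    [[-0.14,0.23,-0.06],[0,0,0.84],0.087],
    [[-0.15,0.26,-0.07],[0,0,0.96],0.087],
  ],
)

```text
clock: 0.82
eef_pos: [473.6, 261.5, 152.3]
tool_rot: [-0.0, 0.955, -0.297, -0.0]
wrist_force: [0.3, 0.8, -0.2]
grip_width: 87.2
```

Emit:
drive_tool(
  deltas=[
    [[-0.003,0.02,-0.01],[0,0,0.12],0.087],
    [[-0.003,0.04,-0.02],[0,0,0.24],0.087],
    [[-0.003,0.04,-0.03],[0,0,0.36],0.087],
    [[-0.003,0.0405,-0.045],[0,0,0.366],0.087],
    [[-0.003,0.0405,-0.06],[0,0,0.366],0.087],
    [[-0.003,0.0405,-0.07],[0,0,0.366],0.087],
    [[-0.003,0.0405,-0.08],[0,0,0.366],0.087],
    [[-0.003,0.0405,-0.08],[0,0,0.366],0.087],
  ],
)

```text
clock: 1.48
eef_pos: [471.0, 299.4, 70.4]
tool_rot: [0.002, 0.992, -0.122, -0.001]
wrist_force: [0.3, -0.3, -0.1]
grip_width: 86.5
```

Run:
```python
from h import *
im,c=snap('side','s1'); s=ctrl.get_state(); print(s['eef_pos'].round(2),s['dq'].round(3),s['wrist_force'].round(2))
S=snap('scene')[0]
cv2.imwrite('pics/m2.png',np.hstack([cv2.resize(im[90:240,170:370],(400,300)),cv2.resize(S[150:300,380:580],(400,300))])[...,::-1])
```

```text
[471.62 299.94  71.62] [ 0.001 -0.023  0.026  0.011 -0.004 -0.   ] [-0.18  0.26  0.15]
```

View pics/m2.png

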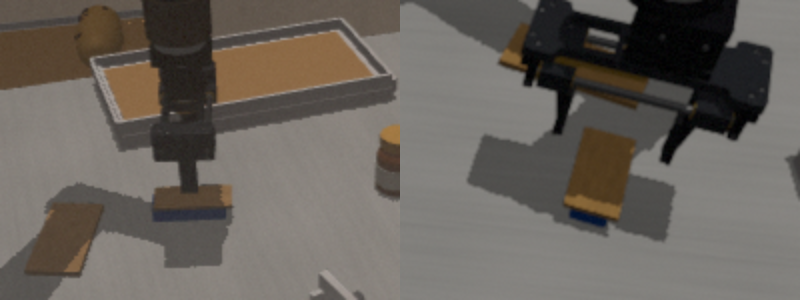

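The fingers straddle the card: in the right half, the tips are at (560,130) and (665,160) with the card between them at (600,175). Descending and closing.

Emit:
drive_tool(
  deltas=[
    [[0,0,-0.015],[0,0,0],0.087],
    [[0,0,-0.03],[0,0,0],0.087],
    [[0,0,-0.04],[0,0,0],0.087],
    [[0,0,-0.0465],[0,0,0],0.087],
    [[0,0,-0.0465],[0,0,0],0.087],
    [[0,0,-0.0465],[0,0,0],0.06],
    [[0,0,-0.0465],[0,0,0],0.055],
    [[0,0,-0.0465],[0,0,0],0.05],
  ],
)

```text
clock: 2.25
eef_pos: [472.5, 301.0, 26.9]
tool_rot: [-0.001, 0.993, -0.122, 0.001]
wrist_force: [0.4, -0.0, -0.0]
grip_width: 74.3
```

Emit:
drive_tool(
  deltas=[
    [[0,0,0],[0,0,0],0.045],
    [[0,0,0],[0,0,0],0.04],
    [[0,0,0],[0,0,0],0.04],
    [[0,0,0],[0,0,0],0.04],
    [[0,0,0.003],[0,0,0],0.04],
    [[0,0,0.01],[0,0,0],0.04],
    [[0,0,0.02],[0,0,0],0.04],
    [[0,0,0.04],[0,0,0],0.04],
  ],
)

```text
clock: 2.92
eef_pos: [471.0, 299.5, 65.4]
tool_rot: [0.002, 0.992, -0.122, -0.001]
wrist_force: [0.6, -0.3, 1.2]
grip_width: 49.2
```

Gripped at 49 mm. Now I'm moving to a viewing pose short of the jig, with the camera over its middle.

Emit:
drive_tool(
  deltas=[
    [[0,0,0.03],[0,0,0],0.04],
    [[0,-0.02,0.06],[0,0,0.05],0.04],
    [[-0.01,-0.05,0.09],[0,0,0.1],0.04],
    [[-0.02,-0.085,0.11],[0,0,0.2],0.04],
    [[-0.03,-0.12,0.134],[0,0,0.3],0.04],
    [[-0.04,-0.155,0.134],[0,0,0.4],0.04],
    [[-0.05,-0.19,0.134],[0,0,0.5],0.04],
    [[-0.055,-0.225,0.134],[0,0,0.51],0.04],
  ],
)

```text
clock: 3.58
eef_pos: [415.7, 74.0, 201.8]
tool_rot: [-0.001, 0.991, 0.134, 0.001]
wrist_force: [-0.4, 0.2, -0.3]
grip_width: 49.0
```

Emit:
drive_tool(
  deltas=[
    [[-0.005,-0.035,0],[0,0,0],0.04],
    [[-0.01,-0.07,0],[0,0,0],0.04],
    [[-0.015,-0.1,0],[0,0,0],0.04],
    [[-0.017,-0.12,0],[0,0,0],0.04],
    [[-0.017,-0.13,0],[0,0,0],0.04],
    [[-0.017,-0.13,0],[0,0,0],0.04],
    [[-0.017,-0.13,0],[0,0,0],0.04],
    [[-0.017,-0.13,0],[0,0,0],0.04],
  ],
)

```text
clock: 4.25
eef_pos: [400.1, -54.1, 200.6]
tool_rot: [-0.0, 0.991, 0.132, 0.001]
wrist_force: [0.4, 0.3, 0.6]
grip_width: 49.2
```

Run:
```python
from h import *
im,c=snap('wrist','w1'); np.savez('pics/w1.npz',im=im,**c); s=ctrl.get_state(); print(s['eef_pos'].round(2),s['grip_width'],(-c['R'].T@c['t']).round())
im,c=snap('scene','sc1'); np.savez('pics/sc1.npz',im=im,**c)
im,c=snap('side','sd1'); np.savez('pics/sd1.npz',im=im,**c)
```

```text
[400.14 -53.91 200.43] 49.094672721322596 [479. -33. 363.]
```

View pics/w1.png

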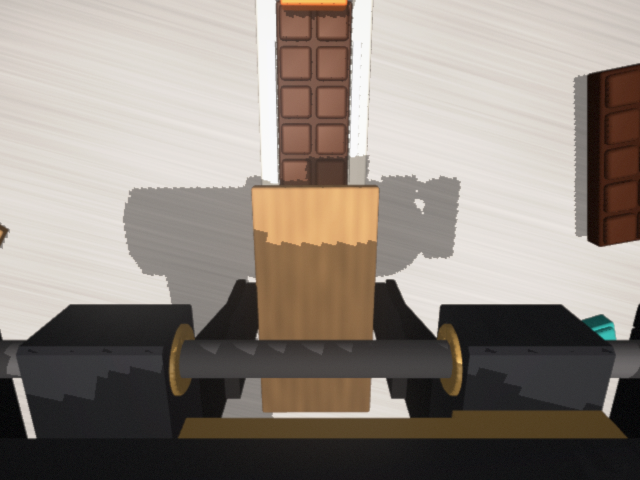

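The card hangs straight in the hand (columns 253–379, end at row 185). The lower slab is at columns 277–351, with groove rows at about 43, 83, 121 and 157. Those grooves sit at jig x = 42, 14, -14 and -42, so they give the jig origin directly.

Run:
```python
from h import *
W,c=load('w1')
g=cv2.cvtColor(W,cv2.COLOR_RGB2GRAY).astype(float)
p=cv2.GaussianBlur(g[0:185,284:304].mean(1).reshape(-1,1),(1,5),0).ravel()
p2=cv2.GaussianBlur(g[0:185,322:344].mean(1).reshape(-1,1),(1,5),0).ravel()
rows=[]
for r0 in(43,83,121,157):
    a=r0-6+np.argmin(p[r0-6:r0+7]);b=r0-6+np.argmin(p2[r0-6:r0+7]); rows.append((a+b)/2); print(a,b)
hs=cv2.cvtColor(W,cv2.COLOR_RGB2HSV)
br=((hs[...,0]<14)|(hs[...,0]>170))&(hs[...,1]>80)&(g<150)
E=[]
for r in range(12,180,8):
    k=np.where(br[r,265:365])[0]+265; E.append((r,k.min(),k.max()))
E=np.array(E)
for z in (34,29):
    L=ray(c,np.c_[E[:,1],E[:,0]],z);R=ray(c,np.c_[E[:,2]+1,E[:,0]],z)
    M=(L+R)/2; d=np.polyfit(M[:,0],M[:,1],1); yaw=np.degrees(np.arctan(d[0])); n=np.array([-np.sin(np.radians(yaw)),np.cos(np.radians(yaw))])
    print(z,'yaw',yaw,'width',np.median(abs((L-R)[:,:2]@n)))
    mid=[(E[:,1]+E[:,2]).mean()/2]*4
    G=ray(c,np.c_[mid,np.array(rows)+.5],z)[:,:2]; u=np.array([n[1],-n[0]])
    s=G@u; print('groove spacing',np.diff(s), 'origin along',s.mean(), 'lat',(M[:,:2]@n).mean())
    print('origin',u*s.mean()+n*(M[:,:2]@n).mean())
    print('pad rows', [tuple(W[r,313]) for r in (2,4,6,8)])
# card in hand
wood=(hs[...,0]>8)&(hs[...,0]<25)&(hs[...,1]>80)&(g>70)
for r in (190,210,260,290,330,390,405):
    k=np.where(wood[r,240:395])[0]+240; P=ray(c,[[k.min(),r],[k.max()+1,r]],206); print(r,k.min(),k.max(),P.mean(0).round(1),np.linalg.norm(P[0]-P[1]).round(1))
col=np.where(wood[170:430,300])[0]+170; P=ray(c,[[312,col.min()],[312,col.max()+1]],206); print('ends',col.min(),col.max(),P.round(1),P.mean(0).round(1),np.linalg.norm(P[0]-P[1]))
```

```text
39 39
79 79
124 124
160 160
34 yaw 15.033939634794072 width 52.77409402515494
groove spacing [-27.30528926 -32.52353671 -27.5129918 ] origin along 455.3825165671819 lat -154.97606236330117
origin [479.99526282 -31.54938934]
pad rows [(np.uint8(245), np.uint8(178), np.uint8(89)), (np.uint8(231), np.uint8(123), np.uint8(61)), (np.uint8(132), np.uint8(71), np.uint8(41)), (np.uint8(123), np.uint8(68), np.uint8(41))]
29 yaw 15.03393963479411 width 53.57520714452417
groove spacing [-27.71978478 -33.01724546 -27.93064025] origin along 455.4011047316847 lat -154.96433480796227
origin [480.01017273 -31.53324158]
pad rows [(np.uint8(245), np.uint8(178), np.uint8(89)), (np.uint8(231), np.uint8(123), np.uint8(61)), (np.uint8(132), np.uint8(71), np.uint8(41)), (np.uint8(123), np.uint8(68), np.uint8(41))]
190 251 378 [448.5 -41.  206. ] 49.3
210 252 377 [440.9 -43.  206. ] 49.2
260 255 375 [420.8 -48.7 206. ] 49.1
290 257 374 [408.  -52.4 206. ] 49.0
330 259 372 [389.9 -57.3 206. ] 48.8
390 262 369 [360.5 -65.3 206. ] 48.6
405 262 368 [352.6 -67.2 206. ] 48.8
ends 170 429 [[455.7 -37.8 206. ]
 [338.7 -69.3 206. ]] [397.2 -53.6 206. ] 121.17897209121779
```

The jig origin is (480,-31.5), yaw 15.0°, and the card is centred on the TCP. Moving over and lowering.

Emit:
drive_tool(
  deltas=[
    [[0.02,0.006,0],[0,0,0],0.04],
    [[0.045,0.013,-0.01],[0,0,0],0.04],
    [[0.065,0.018,-0.03],[0,0,0],0.04],
    [[0.08,0.0225,-0.05],[0,0,-0.003],0.04],
    [[0.08,0.0225,-0.075],[0,0,-0.003],0.04],
    [[0.08,0.0225,-0.1],[0,0,-0.003],0.04],
    [[0.08,0.0225,-0.12],[0,0,-0.003],0.04],
    [[0.08,0.0225,-0.13],[0,0,-0.003],0.04],
  ],
)

```text
clock: 5.07
eef_pos: [478.4, -31.5, 67.2]
tool_rot: [0.0, 0.991, 0.131, -0.003]
wrist_force: [-0.1, -0.5, 0.2]
grip_width: 48.7
```

Emit:
drive_tool(
  deltas=[
    [[0,0,-0.01],[0,0,0],0.04],
    [[0,0,-0.018],[0,0,0],0.04],
    [[0,0,-0.024],[0,0,0],0.04],
    [[0,0,-0.029],[0,0,0],0.04],
    [[0,0,-0.032],[0,0,0],0.04],
    [[0,0,-0.032],[0,0,0],0.04],
    [[0,0,-0.032],[0,0,0],0.04],
    [[0,0,-0.032],[0,0,0],0.04],
  ],
)

```text
clock: 5.73
eef_pos: [480.4, -31.9, 38.5]
tool_rot: [-0.0, 0.991, 0.131, 0.001]
wrist_force: [0.3, -0.8, -0.3]
grip_width: 49.2
```

Run:
```python
from h import *
im,c=snap('side'); s=ctrl.get_state(); print(s['eef_pos'].round(2),s['wrist_force'].round(2),s['grip_width'])
S=snap('scene')[0]
cv2.imwrite('pics/m3.png',np.hstack([cv2.resize(im[190:310,230:390],(400,300)),cv2.resize(S[170:290,230:390],(400,300))])[...,::-1])
```

```text
[480.38 -31.9   38.56] [-0.68 -0.1  -0.42] 49.507914909178076
```

View pics/m3.png

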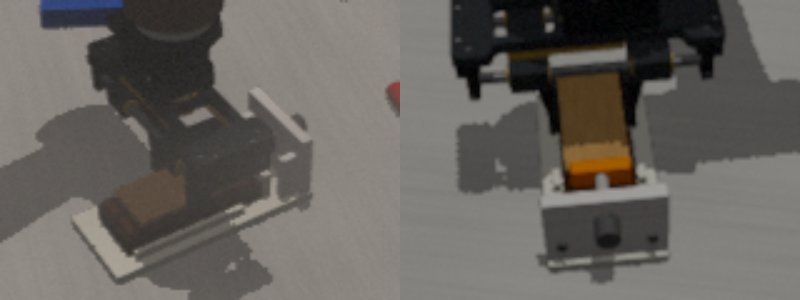

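The card sits over the slab, short of the pad. Lowering the last 3 mm.

Emit:
drive_tool(
  deltas=[
    [[0,0,-0.0005],[0,0,0],0.04],
    [[0,0,-0.001],[0,0,0],0.04],
    [[0,0,-0.0015],[0,0,0],0.04],
    [[0,0,-0.002],[0,0,0],0.04],
    [[0,0,-0.0025],[0,0,0],0.04],
    [[0,0,-0.003],[0,0,0],0.04],
    [[0,0,-0.003],[0,0,0],0.04],
    [[0,0,-0.003],[0,0,0],0.04],
  ],
)

```text
clock: 6.5
eef_pos: [480.0, -32.0, 36.2]
tool_rot: [0.0, 0.991, 0.131, 0.0]
wrist_force: [-2.3, 1.2, 9.2]
grip_width: 49.2
```

Contact (9 N down). Letting go and rising.

Emit:
drive_tool(
  deltas=[
    [[0,0,0.0005],[0,0,0],0.05],
    [[0,0,0.0005],[0,0,0],0.054],
    [[0,0,0.0005],[0,0,0],0.058],
    [[0,0,0.0005],[0,0,0],0.064],
    [[0,0,0.0005],[0,0,0],0.07],
    [[0,0,0.001],[0,0,0],0.075],
    [[0,0,0.005],[0,0,0],0.075],
    [[0,0,0.015],[0,0,0],0.075],
  ],
)

```text
clock: 7.17
eef_pos: [479.0, -32.2, 49.3]
tool_rot: [0.0, 0.991, 0.131, -0.002]
wrist_force: [-0.1, -0.2, 0.5]
grip_width: 73.6
```

Emit:
drive_tool(
  deltas=[
    [[0,0,0.02],[0,0,0],0.087],
    [[0,0,0.05],[0,0,0],0.087],
    [[-0.01,0,0.085],[0,0,0],0.087],
    [[-0.03,-0.01,0.12],[0,0,0],0.087],
    [[-0.05,-0.02,0.15],[0,0,0],0.087],
    [[-0.07,-0.02,0.15],[0,0,0],0.087],
    [[-0.08,-0.02,0.15],[0,0,0],0.087],
    [[-0.08,-0.02,0.15],[0,0,0],0.087],
  ],
)

```text
clock: 7.83
eef_pos: [397.7, -52.2, 200.1]
tool_rot: [-0.0, 0.991, 0.131, -0.0]
wrist_force: [-0.6, 0.1, -0.0]
grip_width: 86.7
```

Run:
```python
from h import *
im,c=snap('wrist','w2'); np.savez('pics/w2.npz',im=im,**c); s=ctrl.get_state(); print(s['clock'],s['eef_pos'].round(2),s['grip_width'],s['wrist_force'])
im,c=snap('scene','sc2'); np.savez('pics/sc2.npz',im=im,**c)
im,c=snap('side','sd2'); np.savez('pics/sd2.npz',im=im,**c)
W,c=load('w2');h=cv2.cvtColor(W,cv2.COLOR_RGB2HSV)
m=(h[...,0]>8)&(h[...,0]<25)&(h[...,1]>80)&(h[...,2]>110); 
print(rectz(c,m,40,(315,130)))
```

```text
7.8833 [399.09 -52.01 199.77] 86.81019578411873 [1.34614286 0.38462112 0.51922237]
(array([477.7, -32.3, 120.1,  51.3,  15. ]), (282, 13, 72, 171))
```

View pics/w2.png

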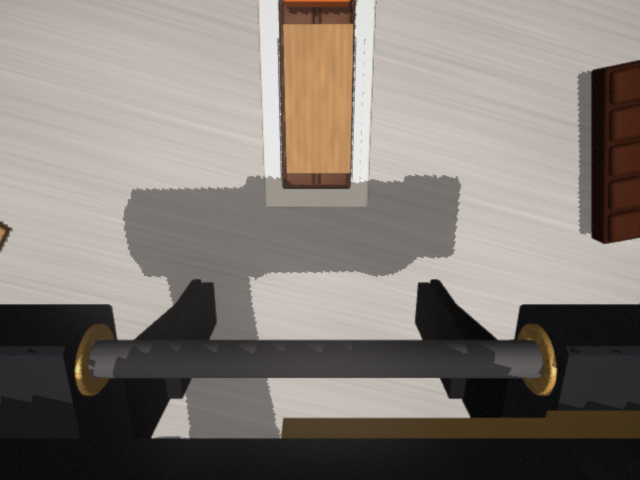

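The card lies square on the lower slab (columns 282–353, rows 24–173) with slab showing at both ends. Now I'll check its x against the slab's end, and locate slab_top.

Run:
```python
from h import *
W,c=load('w2')
a=np.radians(15.03);u=np.array([np.cos(a),np.sin(a)]);n=np.array([-u[1],u[0]])
P=lambda v,r,z:ray(c,[[v,r]],z)[0,:2]
for nm,v,r,z,x in(('slab end',316,189,34,-70),('slab end low',316,189,14,-70),('card near',316,173.5,40,-53),('card far',318,24,40,53),('pad face bot',318,8,44,60)):
    p=P(v,r,z); print(nm,p.round(1),'along',(p@u-x).round(1),'lat',(p@n).round(1))
for nm in('sc2','sd2'):
    S,cc=load(nm); h=cv2.cvtColor(S,cv2.COLOR_RGB2HSV)
    near,(x0,y0,x1,y1)=((180,218),(140,175,220,260)) if nm=='sc2' else((350,352),(300,310,400,400))
    m=(h[...,2]<(110 if nm=='sc2' else 95))&(h[...,1]>60); mm=np.zeros_like(m);mm[y0:y1,x0:x1]=m[y0:y1,x0:x1]
    mm=cv2.morphologyEx(mm.astype(np.uint8),cv2.MORPH_CLOSE,np.ones((7,7)))
    k=max(cv2.findContours(mm,cv2.RETR_EXTERNAL,cv2.CHAIN_APPROX_NONE)[0],key=cv2.contourArea)
    q=cv2.approxPolyDP(cv2.convexHull(k),2,True).reshape(-1,2)
    print(nm,cv2.contourArea(k)); print(np.c_[q,ray(cc,q,42)[:,:2].round(1),ray(cc,q,18)[:,:2].round(1)])
```

```text
slab end [413.7 -48.6] along 457.0 lat -154.3
slab end low [409.9 -49.7] along 453.0 lat -154.3
card near [426.7 -45.1] along 453.4 lat -154.3
card far [529.1 -19.1] along 453.1 lat -155.7
pad face bot [538.1 -16.6] along 455.4 lat -155.6
sc2 1497.0
[[ 187.   190.   439.6 -290.3  415.8 -305.2]
 [ 198.   242.   572.3 -220.4  553.6 -232.7]
 [ 171.   248.   593.2 -265.3  575.3 -279.3]
 [ 168.   242.   580.1 -276.3  561.7 -290.7]
 [ 163.   196.   463.4 -333.2  440.5 -349.8]]
sd2 1593.0
[[ 385.   339.   575.2 -282.8  584.4 -265.6]
 [ 335.   380.   456.1 -341.   461.5 -325.7]
 [ 315.   363.   432.7 -296.2  437.4 -279.4]
 [ 365.   324.   552.2 -237.2  560.7 -218.5]]
```

The card is about -2 mm along x and about 0 across, which is well within tolerance. Now for a view over slab_top.

Emit:
drive_tool(
  deltas=[
    [[0.005,-0.035,0],[0,0,0.03],0.087],
    [[0.01,-0.075,0],[0,0,0.08],0.087],
    [[0.015,-0.115,0],[0,0,0.13],0.087],
    [[0.02,-0.155,0],[0,0,0.19],0.087],
    [[0.025,-0.195,0],[0,0,0.19],0.087],
    [[0.03,-0.23,0],[0,0,0.19],0.087],
    [[0.034,-0.26,0],[0,0,0.19],0.087],
    [[0.034,-0.268,0],[0,0,0.19],0.087],
  ],
)

```text
clock: 8.65
eef_pos: [435.1, -324.0, 197.7]
tool_rot: [-0.0, 0.975, 0.223, -0.001]
wrist_force: [-0.4, 0.3, -0.2]
grip_width: 86.6
```

Emit:
drive_tool(
  deltas=[
    [[0,0,0],[0,0,0],0.087],
    [[0,0,0],[0,0,0],0.087],
    [[0,0,0],[0,0,0],0.087],
    [[0,0,0],[0,0,0],0.087],
    [[0,0,0],[0,0,0],0.087],
    [[0,0,0],[0,0,0],0.087],
    [[0,0,0],[0,0,0],0.087],
    [[0,0,0],[0,0,0],0.087],
  ],
)

```text
clock: 9.32
eef_pos: [434.1, -319.6, 200.3]
tool_rot: [0.0, 0.974, 0.225, 0.0]
wrist_force: [0.4, -0.2, -0.1]
grip_width: 86.9
```

Run:
```python
from h import *
im,c=snap('wrist','w3'); np.savez('pics/w3.npz',im=im,**c); s=ctrl.get_state(); print(s['clock'],s['eef_pos'].round(2),s['wrist_force'])
h=cv2.cvtColor(im,cv2.COLOR_RGB2HSV)
m=((h[...,0]<14)|(h[...,0]>168))&(h[...,1]>80)&(h[...,2]<160); m[270:]=0
m=cv2.morphologyEx(m.astype(np.uint8),cv2.MORPH_CLOSE,np.ones((5,5)))
for z in(42,38): print(rectz(c,m,z,(320,130)))
k=max(cv2.findContours(m,0,1)[0],key=cv2.contourArea); q=cv2.approxPolyDP(cv2.convexHull(k),3,True).reshape(-1,2); print(np.c_[q,ray(c,q,42)[:,:2].round(1)])
```

```text
9.3667 [ 434.05 -319.7   200.28] [-0.20087963  0.74961228 -0.36222194]
(array([ 506.1, -285.5,  134.9,   53.3,   26.2]), (278, 5, 77, 192))
(array([ 506.1, -285.5,  136.6,   54. ,   26.2]), (278, 5, 77, 192))
[[ 352.     5.   577.7 -278.4]
 [ 349.   195.   457.7 -338.1]
 [ 284.   196.   434.5 -292.3]
 [ 278.     6.   554.7 -232.5]]
```

View pics/w3.png

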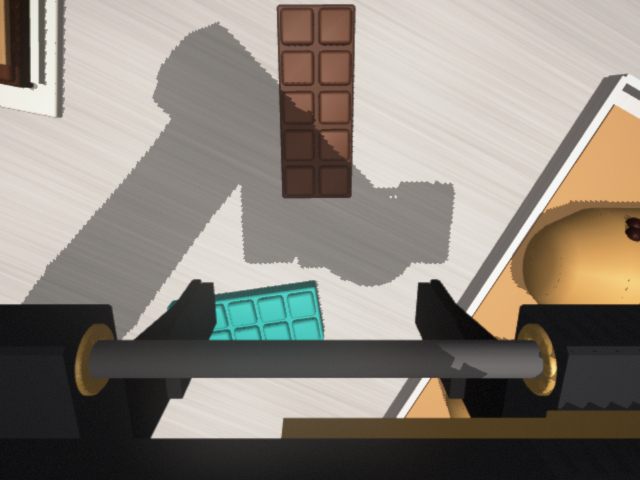

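slab_top (dark, not the turquoise one at (250,310)) is at (506,-285.5), yaw 26.2°, seen at about (316,100). Going down to pinch it across its width.

Emit:
drive_tool(
  deltas=[
    [[0.03,0.014,0],[0,0,0.005],0.087],
    [[0.06,0.028,-0.015],[0,0,0.005],0.087],
    [[0.072,0.0343,-0.04],[0,0,0.005],0.087],
    [[0.072,0.0343,-0.065],[0,0,0.005],0.087],
    [[0.072,0.0343,-0.09],[0,0,0.005],0.087],
    [[0.072,0.0343,-0.11],[0,0,0.005],0.087],
    [[0.072,0.0343,-0.125],[0,0,0.005],0.087],
    [[0.072,0.0343,-0.13],[0,0,0.005],0.087],
  ],
)

```text
clock: 10.03
eef_pos: [504.3, -285.0, 67.3]
tool_rot: [-0.001, 0.974, 0.226, -0.002]
wrist_force: [-0.4, -0.5, 0.3]
grip_width: 86.9
```

Emit:
drive_tool(
  deltas=[
    [[0,0,-0.015],[0,0,0],0.087],
    [[0,0,-0.03],[0,0,0],0.087],
    [[0,0,-0.04],[0,0,0],0.087],
    [[0,0,-0.047],[0,0,0],0.087],
    [[0,0,-0.05],[0,0,0],0.087],
    [[0,0,-0.05],[0,0,0],0.087],
    [[0,0,-0.05],[0,0,0],0.087],
    [[0,0,-0.05],[0,0,0],0.07],
  ],
)

```text
clock: 10.7
eef_pos: [506.6, -285.9, 20.9]
tool_rot: [0.0, 0.974, 0.227, 0.001]
wrist_force: [0.5, 0.5, -0.4]
grip_width: 84.7
```

Emit:
drive_tool(
  deltas=[
    [[0,0,0],[0,0,0],0.06],
    [[0,0,0],[0,0,0],0.055],
    [[0,0,0],[0,0,0],0.05],
    [[0,0,0],[0,0,0],0.045],
    [[0,0,0],[0,0,0],0.045],
    [[0,0,0],[0,0,0],0.045],
    [[0,0,0],[0,0,0],0.045],
    [[0,0,0.003],[0,0,0],0.045],
  ],
)

```text
clock: 11.37
eef_pos: [505.3, -285.4, 22.3]
tool_rot: [-0.001, 0.974, 0.226, -0.001]
wrist_force: [-0.1, 0.4, -2.0]
grip_width: 56.3
```

Gripped at 56 mm. Lifting and carrying it to a point about 17 mm short of the final x, above the card.

Emit:
drive_tool(
  deltas=[
    [[0,0,0.015],[0,0,0],0.045],
    [[0,0,0.04],[0,0,0],0.045],
    [[0,0,0.07],[0,0,0],0.045],
    [[0,0.01,0.09],[0,0,0],0.045],
    [[-0.005,0.03,0.1],[0,0,-0.05],0.045],
    [[-0.01,0.06,0.1],[0,0,-0.1],0.045],
    [[-0.015,0.09,0.1],[0,0,-0.15],0.045],
    [[-0.02,0.12,0.1],[0,0,-0.195],0.045],
  ],
)

```text
clock: 12.03
eef_pos: [485.1, -164.6, 122.9]
tool_rot: [-0.0, 0.992, 0.129, -0.0]
wrist_force: [1.5, -0.0, -2.5]
grip_width: 55.6
```

Emit:
drive_tool(
  deltas=[
    [[-0.006,0.03,0],[0,0,0],0.045],
    [[-0.01,0.06,0],[0,0,0],0.045],
    [[-0.016,0.09,0],[0,0,0],0.045],
    [[-0.02,0.115,0],[0,0,0],0.045],
    [[-0.0224,0.125,0],[0,0,0],0.045],
    [[-0.0224,0.1298,0],[0,0,0],0.045],
    [[-0.0224,0.1298,-0.01],[0,0,0],0.045],
    [[-0.0224,0.1298,-0.02],[0,0,0],0.045],
  ],
)

```text
clock: 12.7
eef_pos: [464.2, -35.9, 103.3]
tool_rot: [-0.0, 0.991, 0.131, 0.001]
wrist_force: [-0.3, 0.6, -2.2]
grip_width: 55.3
```

Emit:
drive_tool(
  deltas=[
    [[0,0,-0.01],[0,0,0],0.045],
    [[0,0,-0.02],[0,0,0],0.045],
    [[0,0,-0.03],[0,0,0],0.045],
    [[0,0,-0.038],[0,0,0],0.045],
    [[0,0,-0.043],[0,0,0],0.045],
    [[0,0,-0.045],[0,0,0],0.045],
    [[0,0,-0.045],[0,0,0],0.045],
    [[0,0,-0.045],[0,0,0],0.045],
  ],
)

```text
clock: 13.37
eef_pos: [463.9, -36.0, 58.3]
tool_rot: [0.0, 0.991, 0.131, 0.0]
wrist_force: [-0.4, 0.8, -1.2]
grip_width: 55.5
```

Run:
```python
from h import *
im,c=snap('wrist','w4'); np.savez('pics/w4.npz',im=im,**c); s=ctrl.get_state(); print(s['clock'],s['eef_pos'].round(2),s['tool_rot'].round(3),s['wrist_force'],s['grip_width'])
S,_=snap('scene','sc4');D,_=snap('side','sd4')
cv2.imwrite('pics/m4.png',np.vstack([np.hstack([cv2.resize(D[190:310,230:390],(400,300)),cv2.resize(S[170:290,230:390],(400,300))]),np.hstack([cv2.resize(im,(400,300)),cv2.resize(im[60:300,180:500],(400,300))])])[...,::-1])
```

```text
13.4167 [464.04 -35.89  58.5 ] [-0.     0.991  0.131  0.001] [ 0.618085    0.10913792 -2.50473204] 56.02609754633296
```

View pics/m4.png

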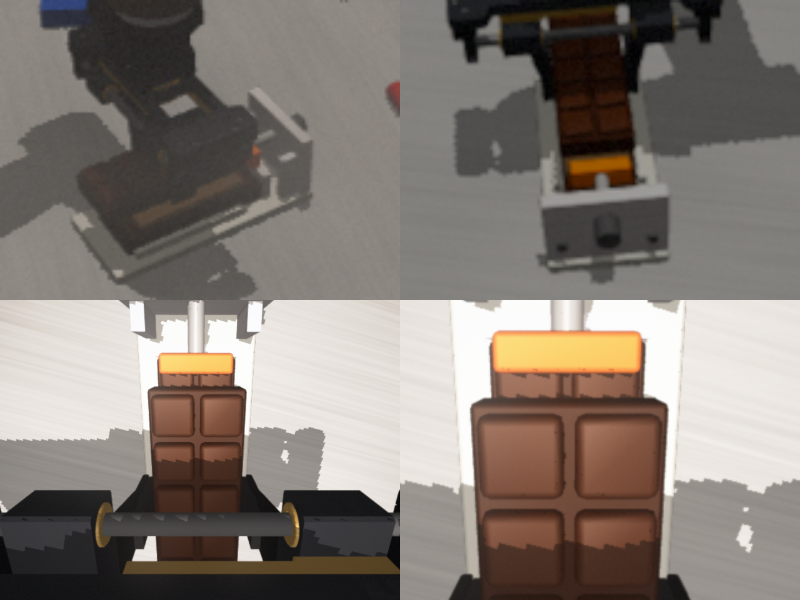

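The slab hangs square above the card and centred on the pad (wrist view: pad centre column 313, slab 315), with a gap to the pad still showing. Lowering.

Emit:
drive_tool(
  deltas=[
    [[0,0,-0.004],[0,0,0],0.045],
    [[0,0,-0.007],[0,0,0],0.045],
    [[0,0,-0.01],[0,0,0],0.045],
    [[0,0,-0.012],[0,0,0],0.045],
    [[0,0,-0.014],[0,0,0],0.045],
    [[0,0,-0.015],[0,0,0],0.045],
    [[0,0,-0.015],[0,0,0],0.045],
    [[0,0,-0.015],[0,0,0],0.045],
  ],
)

```text
clock: 14.18
eef_pos: [463.6, -35.9, 43.0]
tool_rot: [0.0, 0.991, 0.131, -0.0]
wrist_force: [0.1, 0.9, -2.0]
grip_width: 55.8
```

Run:
```python
from h import *
im,c=snap('wrist','w5'); np.savez('pics/w5.npz',im=im,**c); s=ctrl.get_state(); print(s['clock'],s['eef_pos'].round(2),s['wrist_force'].round(2),s['grip_width'])
a=np.radians(15.03);u=np.array([np.cos(a),np.sin(a)]);n=np.array([-u[1],u[0]])
h=cv2.cvtColor(im,cv2.COLOR_RGB2HSV)
o=(h[...,0]>4)&(h[...,0]<22)&(h[...,1]>150)&(h[...,2]>190);o[250:]=0;o[:,:200]=0;o[:,430:]=0
print('pad',rectz(c,o,62,(313,100)))
print('col315',[(r,tuple(int(v) for v in im[r,300])) for r in range(100,160,2)])
y,x=np.where(o); r=y.max(); p=ray(c,[[313,r+1]],62)[0,:2]; print('pad face row',r,(p-[480,-31.5])@u,'lat',(p-[480,-31.5])@n)
```

```text
14.2333 [463.7  -35.85  43.11] [-0.5  -0.98 -3.15] 55.731171427927066
pad (array([543.8, -13.8,  43. ,  11. , -75. ]), (248, 82, 132, 36))
col315 [(100, (234, 172, 87)), (102, (235, 171, 87)), (104, (235, 170, 86)), (106, (235, 171, 86)), (108, (235, 170, 85)), (110, (235, 169, 84)), (112, (235, 169, 84)), (114, (235, 152, 76)), (116, (233, 125, 62)), (118, (173, 90, 50)), (120, (129, 89, 69)), (122, (131, 92, 73)), (124, (130, 90, 71)), (126, (129, 90, 72)), (128, (129, 89, 70)), (130, (127, 89, 70)), (132, (126, 87, 67)), (134, (125, 86, 67)), (136, (89, 61, 48)), (138, (58, 40, 31)), (140, (49, 35, 27)), (142, (57, 38, 27)), (144, (72, 46, 34)), (146, (91, 61, 48)), (148, (106, 73, 59)), (150, (90, 61, 49)), (152, (60, 38, 27)), (154, (72, 43, 31)), (156, (86, 53, 38)), (158, (104, 68, 51))]
pad face row 117 60.3764540395696 lat 0.6898449679854881
```

The pad face comes out at x = 60.4, y = 0.7 in my jig frame, which confirms the origin. Final lowering to touch.

Emit:
drive_tool(
  deltas=[
    [[0,0,-0.0003],[0,0,0],0.045],
    [[0,0,-0.0006],[0,0,0],0.045],
    [[0,0,-0.0009],[0,0,0],0.045],
    [[0,0,-0.0012],[0,0,0],0.045],
    [[0,0,-0.0012],[0,0,0],0.045],
    [[0,0,-0.0012],[0,0,0],0.045],
    [[0,0,-0.0012],[0,0,0],0.045],
    [[0,0,-0.0012],[0,0,0],0.045],
  ],
)

```text
clock: 14.9
eef_pos: [463.6, -35.9, 42.1]
tool_rot: [0.0, 0.991, 0.131, 0.0]
wrist_force: [-1.4, 0.8, 3.0]
grip_width: 56.1
```

Touching (+3 N instead of -2.5 N). I'll ease up 0.4 mm so the card isn't dragged, and slide 11 mm along the jig's x.

Emit:
drive_tool(
  deltas=[
    [[0,0,0.0004],[0,0,0],0.045],
    [[0.0019,0.0005,0.0004],[0,0,0],0.045],
    [[0.0039,0.001,0.0004],[0,0,0],0.045],
    [[0.0058,0.0016,0.0004],[0,0,0],0.045],
    [[0.0077,0.0021,0.0004],[0,0,0],0.045],
    [[0.0097,0.0026,0.0004],[0,0,0],0.045],
    [[0.0106,0.0028,0.0004],[0,0,0],0.045],
    [[0.0106,0.0028,0.0004],[0,0,0],0.045],
  ],
)

```text
clock: 15.57
eef_pos: [471.7, -33.8, 42.1]
tool_rot: [0.0, 0.991, 0.131, -0.003]
wrist_force: [-7.1, -0.1, 7.9]
grip_width: 56.1
```

Emit:
drive_tool(
  deltas=[
    [[0.001,0.0003,0],[0,0,0],0.045],
    [[0.0019,0.0005,0],[0,0,0],0.045],
    [[0.0029,0.0008,0],[0,0,0],0.045],
    [[0.0029,0.0008,0],[0,0,0],0.045],
    [[0.0029,0.0008,0],[0,0,0],0.045],
    [[0.0029,0.0008,0],[0,0,0],0.045],
    [[0.0029,0.0008,0],[0,0,0],0.045],
    [[0.0029,0.0008,0],[0,0,0],0.045],
  ],
)

```text
clock: 16.23
eef_pos: [472.2, -33.7, 42.1]
tool_rot: [0.001, 0.991, 0.13, -0.005]
wrist_force: [-12.0, -2.2, 13.2]
grip_width: 55.6
```

```bash
cat > chk.py <<'E'
from h import *
import sys
im,c=snap('wrist',sys.argv[1])
a=np.radians(15.03);u=np.array([np.cos(a),np.sin(a)]);n=np.array([-u[1],u[0]])
F=[]
for i in range(6):
    s=ctrl.get_state(); F.append(s['wrist_force']); eyes.camera('side')
F=np.mean(F,0); print(s['clock'],s['eef_pos'].round(2),'F',F.round(2),'along',(F[:2]@u).round(2),'tcp jig x',((s['eef_pos'][:2]-[480,-31.5])@u).round(1),s['grip_width'])
h=cv2.cvtColor(im,cv2.COLOR_RGB2HSV)
o=(h[...,0]>4)&(h[...,0]<22)&(h[...,1]>150)&(h[...,2]>190);o[250:]=0;o[:,:200]=0;o[:,430:]=0
print('pad',rectz(c,o,62,(313,100)))
E
python3 chk.py w6
```

```text
16.5333 [472.23 -33.66  42.1 ] F [-11.68  -1.25  13.24] along -11.6 tcp jig x -8.1 55.64682757900505
pad (array([545.1, -13.5,  43. ,  10.9, -75. ]), (248, 107, 131, 35))
```

The pad has moved only about 1.3 mm. Of the push, 11.6 N is mostly friction, because the tool is pressing down with 13 N. I'll unload it vertically in small steps.

Emit:
drive_tool(
  deltas=[
    [[0,0,0.0003],[0,0,0],0.045],
    [[0,0,0.0006],[0,0,0],0.045],
    [[0,0,0.0009],[0,0,0],0.045],
    [[0,0,0.0012],[0,0,0],0.045],
    [[0,0,0.0015],[0,0,0],0.045],
    [[0,0,0.0015],[0,0,0],0.045],
    [[0,0,0.0015],[0,0,0],0.045],
    [[0,0,0.0015],[0,0,0],0.045],
  ],
)

```text
clock: 17.25
eef_pos: [475.1, -32.7, 42.7]
tool_rot: [0.0, 0.991, 0.13, -0.002]
wrist_force: [-4.8, -1.7, -4.1]
grip_width: 55.7
```

```bash
python3 chk.py w7
```

```text
17.55 [475.17 -32.73  42.75] F [-5.17 -2.22 -4.76] along -5.57 tcp jig x -5.0 55.632459581861475
pad (array([547.9, -12.7,  43.1,  11. , -75. ]), (249, 107, 130, 35))
```

Free of friction now: pad in 4.3 mm at 5.5 N, which matches the spring. Pushing on in steps.

Emit:
drive_tool(
  deltas=[
    [[0.001,0.0003,0],[0,0,0],0.045],
    [[0.0019,0.0005,0],[0,0,0],0.045],
    [[0.0029,0.0008,0],[0,0,0],0.045],
    [[0.0039,0.001,0],[0,0,0],0.045],
    [[0.0048,0.0013,0],[0,0,0],0.045],
    [[0.0048,0.0013,0],[0,0,0],0.045],
    [[0.0048,0.0013,0],[0,0,0],0.045],
    [[0.0048,0.0013,0],[0,0,0],0.045],
  ],
)

```text
clock: 18.27
eef_pos: [478.2, -31.9, 42.6]
tool_rot: [0.0, 0.991, 0.13, -0.004]
wrist_force: [-8.8, -2.9, -2.1]
grip_width: 55.8
```

```bash
python3 chk.py w8
```

```text
18.5667 [478.14 -31.92  42.64] F [-8.49 -2.55 -1.53] along -8.86 tcp jig x -1.9 55.78707313237497
pad (array([551. , -11.9,  42.9,  11. , -75.1]), (249, 107, 130, 35))
```

Emit:
drive_tool(
  deltas=[
    [[0.001,0.0003,0],[0,0,0],0.045],
    [[0.0019,0.0005,0],[0,0,0],0.045],
    [[0.0029,0.0008,0],[0,0,0],0.045],
    [[0.0039,0.001,0],[0,0,0],0.045],
    [[0.0041,0.0011,0],[0,0,0],0.045],
    [[0.0041,0.0011,0],[0,0,0],0.045],
    [[0.0041,0.0011,0],[0,0,0],0.045],
    [[0.0041,0.0011,0],[0,0,0],0.045],
  ],
)

```text
clock: 19.28
eef_pos: [480.7, -31.2, 42.5]
tool_rot: [0.0, 0.991, 0.13, -0.006]
wrist_force: [-12.4, -2.2, 1.0]
grip_width: 55.8
```

```bash
python3 chk.py w9
python3 - <<'E'
from h import *
W=cv2.imread('pics/w9.png'); S,_=snap('scene');D,_=snap('side')
cv2.imwrite('pics/m5.png',np.vstack([np.hstack([cv2.resize(D[190:310,230:390],(400,300)),cv2.resize(S[170:290,230:390],(400,300))])[...,::-1],np.hstack([cv2.resize(W,(400,300)),cv2.resize(W[60:300,180:500],(400,300))])]))
E
```

```text
19.5833 [480.69 -31.23  42.57] F [-11.83  -2.57   1.36] along -12.09 tcp jig x 0.7 55.85016469101948
pad (array([553.6, -11.2,  42.9,  11. , -75.1]), (249, 107, 130, 35))
```

View pics/m5.png

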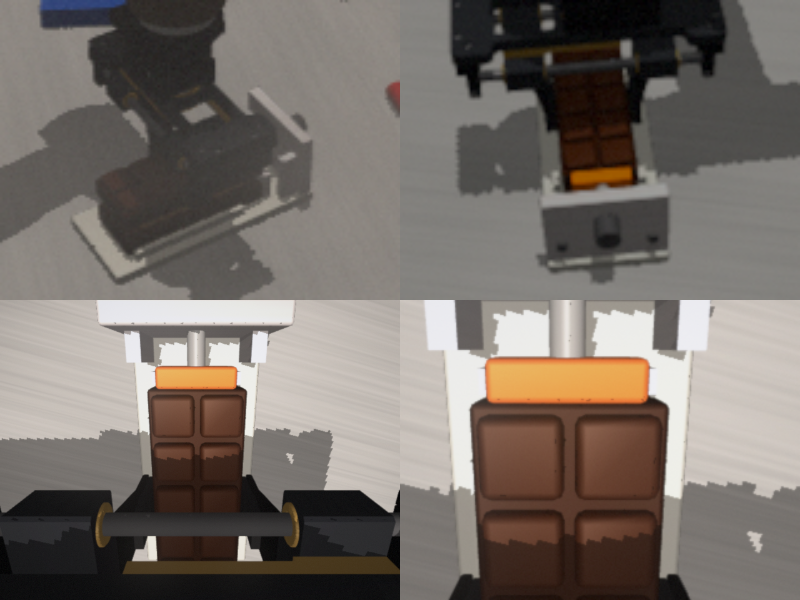

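The slab's end is flush on the pad and level with the lower slab. The pad is in 10.1 mm at 12.1 N, and z force is near zero. I'll hold for over a second, then check again.

Emit:
drive_tool(
  deltas=[
    [[0,0,0],[0,0,0],0.045],
    [[0,0,0],[0,0,0],0.045],
    [[0,0,0],[0,0,0],0.045],
    [[0,0,0],[0,0,0],0.045],
    [[0,0,0],[0,0,0],0.045],
    [[0,0,0],[0,0,0],0.045],
    [[0,0,0],[0,0,0],0.045],
    [[0,0,0],[0,0,0],0.045],
  ],
)

```text
clock: 20.4
eef_pos: [480.7, -31.2, 42.6]
tool_rot: [0.0, 0.992, 0.13, -0.006]
wrist_force: [-11.5, -2.7, 2.0]
grip_width: 55.8
```

Emit:
drive_tool(
  deltas=[
    [[0,0,0],[0,0,0],0.045],
    [[0,0,0],[0,0,0],0.045],
    [[0,0,0],[0,0,0],0.045],
    [[0,0,0],[0,0,0],0.045],
    [[0,0,0],[0,0,0],0.045],
    [[0,0,0],[0,0,0],0.045],
    [[0,0,0],[0,0,0],0.045],
    [[0,0,0],[0,0,0],0.045],
  ],
)

```text
clock: 21.07
eef_pos: [480.7, -31.2, 42.5]
tool_rot: [0.0, 0.992, 0.13, -0.006]
wrist_force: [-12.2, -3.5, 2.6]
grip_width: 55.5
```

```bash
python3 chk.py w10; python3 -c "
from h import *
D,c=snap('side')
a=np.radians(15.03);R=np.array([[np.cos(a),-np.sin(a)],[np.sin(a),np.cos(a)]])
for x in range(-70,75,7):
    v=[]
    for z in (28,35,37,39,46):
        X=np.r_[[480,-31.5]+R@[x,-25 if 34<z<40 else -28],z]; p=proj(c,X)[0].round().astype(int); v.append(tuple(int(k) for k in D[p[1],p[0]]))
    print(x,v)
"
```

```text
21.3667 [480.68 -31.24  42.56] F [-12.1   -2.93   1.62] along -12.45 tcp jig x 0.7 55.77705367110354
pad (array([553.6, -11.2,  42.9,  11. , -75.1]), (249, 107, 130, 35))
-70 [(56, 53, 52), (60, 56, 52), (58, 56, 53), (58, 56, 53), (58, 54, 50)]
-63 [(55, 51, 49), (65, 59, 55), (62, 56, 53), (62, 56, 53), (61, 57, 56)]
-56 [(60, 54, 53), (60, 57, 52), (62, 56, 53), (60, 56, 56), (60, 55, 51)]
-49 [(57, 52, 53), (74, 64, 56), (74, 64, 56), (65, 62, 55), (61, 59, 55)]
-42 [(57, 52, 50), (67, 58, 55), (71, 65, 58), (71, 65, 58), (58, 57, 55)]
-35 [(58, 53, 52), (67, 60, 52), (70, 61, 54), (70, 61, 54), (63, 57, 54)]
-28 [(61, 57, 54), (66, 61, 54), (71, 65, 56), (60, 59, 54), (63, 61, 57)]
-21 [(58, 55, 52), (66, 58, 56), (72, 61, 56), (62, 55, 50), (62, 60, 55)]
-14 [(60, 56, 54), (65, 58, 53), (65, 58, 53), (67, 61, 56), (62, 60, 56)]
-7 [(63, 58, 56), (65, 58, 55), (62, 58, 55), (66, 62, 57), (61, 59, 57)]
0 [(60, 56, 54), (60, 58, 57), (62, 60, 58), (62, 60, 58), (60, 58, 56)]
7 [(59, 57, 52), (61, 58, 55), (63, 60, 57), (62, 58, 57), (64, 60, 59)]
14 [(63, 58, 56), (60, 57, 55), (63, 60, 56), (61, 58, 55), (62, 62, 59)]
21 [(64, 61, 57), (74, 67, 61), (74, 67, 61), (68, 65, 61), (68, 66, 62)]
28 [(68, 63, 61), (73, 65, 58), (73, 65, 58), (70, 64, 60), (64, 61, 57)]
35 [(64, 62, 57), (75, 67, 63), (78, 71, 66), (78, 71, 66), (70, 65, 63)]
42 [(68, 63, 62), (70, 65, 61), (73, 66, 63), (73, 66, 63), (71, 68, 64)]
49 [(71, 67, 64), (73, 68, 63), (77, 70, 64), (77, 70, 64), (71, 68, 66)]
56 [(71, 65, 63), (69, 65, 61), (73, 69, 65), (71, 66, 63), (72, 69, 64)]
63 [(67, 63, 60), (71, 67, 64), (70, 66, 64), (69, 65, 60), (71, 66, 64)]
70 [(88, 86, 81), (100, 95, 91), (100, 95, 91), (83, 80, 74), (105, 99, 95)]
```

The hold is steady: about 12.4 N, with the pad in 10.1 mm. The card's tan edge shows from about x = -50 to +53, so it hasn't shifted. Handing in.

```bash
python3 -c "
from workcell import ctrl
print(ctrl.close_job())"
```

```text
the job is handed in; nothing more can be done
None
```

The job was handed in at about 21 s with the arm still holding the upper slab against the pad; no verdict was reported.

**What I did:** I laid the smaller card on the lower slab and let go. The wrist camera showed it about 2 mm off centre lengthways, about 0 mm sideways, and square. I then set the dark slab on the card short of the pad and slid it in.

**Last checks:**
- **Push:** the pad was in about 10.1 mm, and the push along the jig read 12.1 to 12.5 N, steady for over a second. That agrees with the spring rate.
- **Upper slab:** the gripper was about 0.7 mm from the jig's middle lengthways, still gripping at 56 mm. Its height was within about 1 mm of target, and tilt was about 0.01 rad.
- **Ends:** in the side view the two slabs' ends look level.

**What went wrong on the way:** the first slide jammed on friction because the tool was pressing down about 13 N. I raised it slightly, and the pad then moved freely.

**Less certain:** after the slide the card was hidden. I could only judge its position from a faint tan strip in the dark side view, at about x = -50 to +53 mm. My sideways reading for the pad was 0.7 mm off centre, which is within the calibration error. I did not measure the jar, cup and scraper again, but no move went near them.

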